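Mount a polishing drum on its arbor and present the arbor at a slant

TASK

Slide the green polishing drum over the top of the steel arbor that stands in the wooden block, down until it sits on the arbor's flange. Then take the arbor by its shaft above the drum, draw it straight up out of the block, lean it over to about 45 degrees with the drum still seated on the flange, and finish holding it still like that with its lower end at least 12 cm above the bench. Leave the orange drum, the grey drum and the oil bottle where they are.

Things in the scene. Friction and masses are not known exactly. Their poses are not given: they have to be found in the camera images.
- drum_green: Green polishing drum: a stiff tube, open at both ends, standing on end on the blue-topped bench. Outer diameter 38 mm, bore 19 mm, height 26 mm, about 45 g. Origin: centre of its lower end; z runs up along the bore. The one to use; the three drums' places are swapped from run to run.
- drum_orange: Orange polishing drum: a stiff tube, open at both ends, standing on end on the blue-topped bench. Outer diameter 38 mm, bore 19 mm, height 26 mm, about 45 g. Origin: centre of its lower end; z runs up along the bore. Not used, leave alone.
- drum_grey: Grey polishing drum: a stiff tube, open at both ends, standing on end on the blue-topped bench. Outer diameter 38 mm, bore 19 mm, height 26 mm, about 45 g. Origin: centre of its lower end; z runs up along the bore. Not used, leave alone.
- arbor: Loose steel arbor, 0.1 to 0.2 kg, 103 mm long, upright in the block's hole. Origin: centre of its lower end; z up its axis. Heights from there: shank 12 mm diameter 0 to 36 mm, flange 32 mm diameter 36 to 41 mm (rests on the block's top), shaft 14 mm diameter 41 to 103 mm, tapering over the last 4 mm. A seated drum fills 41 to 67 mm, leaving 36 mm of bare shaft to grip.
- arbor_top (a point): Centre of the top end of the arbor's shaft, 103 mm above the arbor's origin (117 mm above the bench at the start).
- block: Fixed wooden block 90 mm (its x) by 120 mm (its y) by 50 mm high, in a different place and yaw each run. Origin: centre of its underside. The arbor's hole is in the middle of its top; four little burs stand 12 mm out of the top at its corners, at x +-35, y +-50 mm in the block's frame.
- block_hole0 (a point): Mouth of the block's hole, 15 mm wide and 40 mm deep, centre of the block's top, 50 mm above the bench. The arbor's shank sits 36 mm deep in it with 1.5 mm clearance all round.
- oil_bottle: White oil bottle with red cap, 50 mm diameter, 130 mm high, standing on the far side of the bench. Origin: centre of its underside. Not used, leave alone.

How it is judged:
On the way, in this order (a step that is already met when the one before it is completed fails the run):
1. the green drum sits on the arbor's flange while the arbor stands in the block (z of drum_green in the frame of arbor between 0.036 and 0.047 m and x of drum_green in the frame of arbor between -0.006 and 0.006 m and y of drum_green in the frame of arbor between -0.006 and 0.006 m and horizontal distance between arbor and block_hole0 below 0.006 m and z of arbor in the frame of block below 0.019 m and angle between arbor's own z axis and vertical below 0.15 rad), for 0.2 s.
2. the arbor, held by the fingers, is drawn up clear of the block with the drum on it (z of drum_green in the frame of arbor between 0.036 and 0.047 m and x of drum_green in the frame of arbor between -0.006 and 0.006 m and y of drum_green in the frame of arbor between -0.006 and 0.006 m and z of arbor in the frame of block above 0.06 m and contact force between the fingers and arbor above 1 N), for 0.1 s.
At the end, for the whole second after the job is handed in: Fingers hold the arbor still, leaning 30 to 60 degrees from upright, its lower end 115 mm or more above the bench, free of block and bottle; green drum on it, within 6 mm of its seat on the flange; orange drum, grey drum and oil bottle within 3 cm of their start places (angle between arbor's own z axis and vertical between 0.52 and 1.05 rad and height (world z) of arbor above 0.115 m and z of drum_green in the frame of arbor between 0.036 and 0.047 m and x of drum_green in the frame of arbor between -0.006 and 0.006 m and y of drum_green in the frame of arbor between -0.006 and 0.006 m and contact force between the fingers and arbor above 1 N and contact force between arbor and block below 0.2 N and contact force between arbor and oil_bottle below 0.2 N and linear speed of arbor below 0.03 m/s and angular speed of arbor below 0.2 rad/s and distance of each of drum_orange, drum_grey, oil_bottle from where it was at the start of the episode below 0.03 m); the arm keeps its last pose, push and grip.
It fails at once if the orange drum is disturbed (moved more than 3 cm) (distance of drum_orange from where it was at the start of the episode above 0.03 m).
It fails at once if the grey drum is disturbed (moved more than 3 cm) (distance of drum_grey from where it was at the start of the episode above 0.03 m).
It fails at once if the oil bottle is disturbed (moved more than 3 cm) (distance of oil_bottle from where it was at the start of the episode above 0.03 m).
It also fails if it takes over 56 s, if anything falls off the work surface, if the arm or the gripper's body presses on something with over 40 N, if the wrist force passes 120 N, or if a joint passes its speed limit or range.

ROBOT

A 7-joint arm with a two-finger parallel gripper is mounted at the origin on the work surface. World frame = base frame: x ahead of the robot, y to its left, z up, the work surface at z = 0. Lengths are in m, angles in rad, forces in N, time in s.
With the tool pointing down it reaches from about 0.425 to 0.8 m from the base axis. Payload 8.3 kg.
Tool frame: the origin (TCP) lies midway between the tips of the shut fingers; the grasp point (between the pads) lies manip.hold_point_z behind it (manip.hold_point_z is the distance from the TCP to the grasp point, in m); z points along the fingers, y is the line along which they close (so a half turn about z gives the same grasp; the last joint's range is limited). The gripper opens to 85 mm and grips with 20 to 120 N. Pads are 22 mm wide; open, the fingers measure 114 mm over their backs; the gripper's body (76 mm by 85 mm) begins 54 mm behind the grasp point. The pads swing forward as they close: fully open they stand 13 mm farther back than shut.
Start: joints at [-1.329, 0.383, 0.016, 1.37, -0.006, 1.388, -0.046], TCP at [0.188, 0.596, 0.231] pointing down, gripper open.
Joint ranges: [-2.95, 2.95], [-0.25, 2.06], [-1.52, 1.56], [0.18, 2.33], [-1.44, 4.58], [0.02, 2.06], [-3.01, 3.01]. Speed limits (rad/s): [2.39, 2.39, 3.01, 3.01, 3.14, 3.14, 3.14].

INTERFACE

Orientations are given as a rotation vector (axis times angle).
In Python, from station import observe, eyes, sign_off, manip gives the robot as it stands.
- The arm moves only by the shell command python3 -m handwheel 'ROWS' [OPENING]. ROWS is JSON, a list of rows, each a list of 4 numbers: the shift along the world's x, y, z normalised to -1 to 1, where 1 is 0.02 m, then the turn about the world's z normalised to -1 to 1, where 1 is 5 degrees. A call has 1 to 12 rows; each row shifts and turns the commanded pose from where the row before left it; what a row does not reach is not made up. A row lasts 1/12 s, in which the tool goes at most 41.7 mm and 7.16 degrees, less where a joint would pass 70% of its speed; a pose out of reach is approached as far as the arm can. A call with a number of a shift or a turn outside -1 to 1 is refused whole. A call with a gripper value outside its range is refused whole. OPENING is the opening, from 0 (shut) to 1 (fully open), set as the call begins (- or left out, the last holds). The fingers move at their own pace and stop on an object; the grip force is fixed at half the most. Time passes only in rows, so rows that do not move let the fingers close. It gives the time, the measured TCP pose, the force, the opening and the grip force at its end, in the units of the state.
- observe(): the state, without advancing time (a new reading comes with each control period).
- eyes.read_camera(name): name is "side" or "top" or "wrist"; returns a dict with "image" (384x512x3 uint8, red, green, blue), "K" (3x3 intrinsics, pixels), "k1" (the pictures are not rectified: a ray, as slopes to the right and down, at radius r is drawn at 1 + k1 r^2 times it, then the intrinsics apply), "R" (3x3) and "t" (3): a world point X has camera coordinates R X + t. Camera axes: x right, y down, z forward; pixel columns grow to the right and rows downward; lengths in m; the calibration is good to about 2 mm. A picture is of the moment at which its call begins. There is no depth.
- sign_off(): hands the job in; it is judged then, once.
The state is a dict: "clock": time; "qpos": joint angles; "joint_velocities": joint speeds; "joint_efforts": joint torques, N m; "eef_pos": TCP position; "orientation": TCP orientation; "ft_force": force on the tool from outside, world axes, zero at the start; "ft_torque": the same for the moment, N m; "grip_width": finger opening in m; "grasp_force": force on a finger pad.
Only numpy, scipy, OpenCV 4.12 (cv2) and the standard library are available. Lean on these libraries where they do the work, as an engineer would, in place of code of your own. Each camera call takes 0.05 s, during which the arm holds its last target. There are 200 camera calls.

## Working session

There is one attempt and no reset: what is moved stays moved. The work goes in short steps, Python scripts to look and compute and a shell command to move; the robot and the scene stay as the last step left them, time stands still between calls to the robot, and variables do not carry over. Pictures are saved under pics/ and viewed, at most 10 in all, crops included, and the job is handed in when it is done.

```bash
mkdir -p pics; ls; cat > h.py <<'E'
import numpy as np, cv2
from station import observe, eyes, manip
def snap(n,f):
    c=eyes.read_camera(n); np.savez('pics/'+f+'.npz',**{k:c[k] for k in c})
    cv2.imwrite('pics/'+f+'.png',c['image'][...,::-1]); return c
def load(f): return np.load('pics/'+f+'.npz')
def ray(c,u,v):
    K=c['K']; d=np.array([(u-K[0,2])/K[0,0],(v-K[1,2])/K[1,1]]); s=d.copy()
    for _ in range(20): s=d/(1+float(c['k1'])*(s@s))
    R=c['R']; return -R.T@c['t'], R.T@np.array([s[0],s[1],1.])
def tri(obs):
    A=np.zeros((3,3));b=np.zeros(3);L=[]
    for c,u,v in obs:
        o,d=ray(c,u,v); d=d/np.linalg.norm(d); P=np.eye(3)-np.outer(d,d); A+=P;b+=P@o;L.append((o,d,P))
    X=np.linalg.solve(A,b); return X,[np.linalg.norm(P@(X-o)) for o,d,P in L]
def onz(c,u,v,z):
    o,d=ray(c,u,v); return o+d*(z-o[2])/d[2]
def proj(c,X):
    p=c['R']@np.array(X,float)+c['t']; s=p[:2]/p[2]; s=s*(1+float(c['k1'])*(s@s)); return c['K'][:2,:2]@s+c['K'][:2,2]
E
python3 - <<'E'
from h import *
ims=[]
for n in('side','top','wrist'): c=snap(n,n+'0'); ims.append(c['image'])
b=np.zeros((600,800,3),np.uint8)
b[:300,:400]=cv2.resize(ims[0],(400,300));b[:300,400:]=cv2.resize(ims[1],(400,300));b[300:,:400]=cv2.resize(ims[2],(400,300))
cv2.imwrite('pics/all0.png',b[...,::-1])
for n in('side0','top0','wrist0'):
    c=load(n); print(n,c['K'][0,0],float(c['k1']),(-c['R'].T@c['t']).round(3),c['R'][2].round(2))
s=observe(); print(s,manip.hold_point_z,manip)
E
```

```text
pics
side0 484.18743489432427 -0.20433440762080357 [0.526 0.609 0.684] [ 0.13 -0.72 -0.68]
top0 352.05586230171394 -0.027610049285231558 [0.544 0.022 0.875] [ 0.1   0.01 -0.99]
wrist0 300.33758578792225 -0.009571028796746005 [0.111 0.619 0.373] [ 0.3  -0.09 -0.95]
{'clock': 0.15, 'qpos': array([-1.32891159,  0.38406267,  0.01643062,  1.37090381, -0.00628432,
        1.38823245, -0.04651399]), 'joint_velocities': array([-0.0006917 , -0.00286565,  0.0019863 , -0.00186997, -0.0017077 ,
       -0.00105993,  0.00017103]), 'joint_efforts': array([ 1.90835177e-03, -6.28153825e+01,  8.45687483e-01, -3.72166765e+01,
        1.67153956e-02,  1.09496521e-02,  5.30672850e-06]), 'eef_pos': array([0.18743277, 0.59581561, 0.23050209]), 'orientation': array([-4.76872911e-01, -3.10499929e+00,  2.42645284e-03]), 'ft_force': array([0.47421765, 0.0495123 , 1.34703021]), 'ft_torque': array([-0.02392155, -0.00232116,  0.04618197]), 'grasp_force': 0.0, 'grip_width': 0.08559483031599568} 0.0187 <Robot object at 0x7fe61a5bc050>
```

View pics/all0.png

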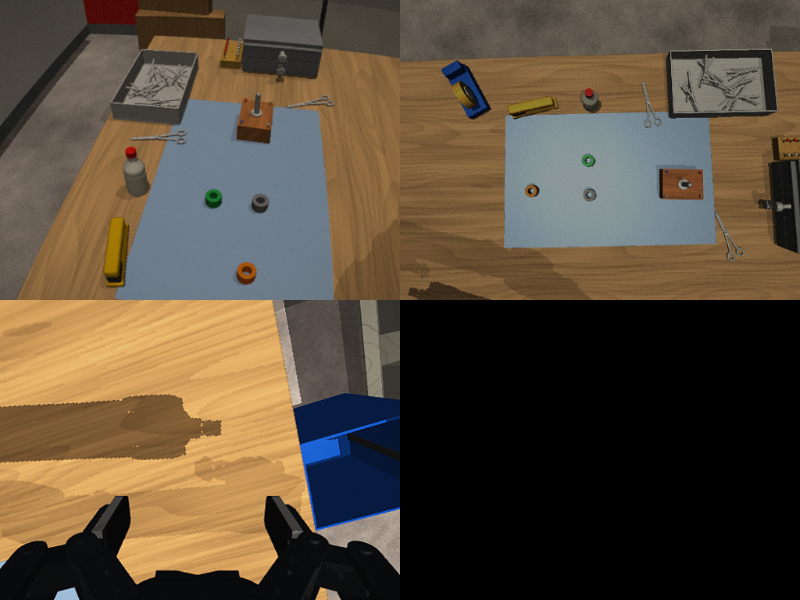

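The composite shows three views. In the side view the green drum is near (213,198), grey (260,202), orange (246,272), and block with arbor (256,118). In the top view (panel coordinates) green is at (188,160), grey (190,194), orange (131,190), and block (282,183). Next I'll enlarge for measurement.

```bash
python3 - <<'E'
from h import *
s=load('side0')['image'];t=load('top0')['image']
b=np.zeros((600,800,3),np.uint8)
def put(im,u,v,w,h,k,x,y):
    b[y:y+h*k,x:x+w*k]=cv2.resize(im[v:v+h,u:u+w],None,fx=k,fy=k,interpolation=cv2.INTER_CUBIC)
put(s,285,105,80,75,5,0,0)     # side block
put(t,320,200,80,60,5,400,0)   # top block
put(s,255,230,100,50,4,0,380)  # side drums
put(t,215,190,60,70,4,400,305) # top drums
cv2.imwrite('pics/crop1.png',b[...,::-1])
for n,im in(('side',s),('top',t)):
    hsv=cv2.cvtColor(im,cv2.COLOR_RGB2HSV)
    m=cv2.inRange(hsv,(45,120,30),(85,255,255)); ys,xs=np.nonzero(m); print(n,len(xs),xs.min(),xs.max(),ys.min(),ys.max(),xs.mean(),ys.mean())
E
```

```text
side 402 263 283 243 265 272.6865671641791 253.80099502487562
top 133 233 248 198 212 240.58646616541353 205.06015037593986
```

View pics/crop1.png

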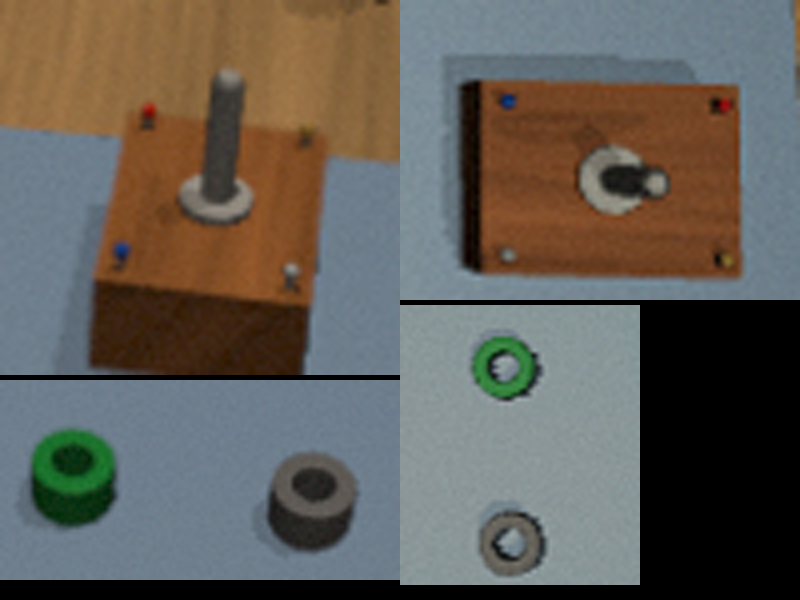

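The crop shows the green drum's top bore centre at side (273,250) and top (240.6,205). The arbor top is at side (330.6,120) and top (371,236.6). The flange centre is at side (328,144.5) and top (362,236). All four burs are visible. Next I'll triangulate.

```bash
python3 - <<'E'
from h import *
s=load('side0');t=load('top0')
S=lambda x,y:(s,285+x/5-.4,105+y/5-.4); T=lambda x,y:(t,320+(x-400)/5-.4,200+y/5-.4)
D={'arbtop':((229,74),(656,183)),'flange':((216,198),(611,180)),'red':((148,108),(722,104)),'yel':((306,130),(722,260)),'blue':((120,248),(508,101)),'white':((291,270),(508,255)),
}
for k,(a,b) in D.items():
    X,e=tri([S(*a),T(*b)]); print(k,X.round(4),np.round(e,4))
S=lambda x,y:(s,255+x/4-.4,230+(y-380)/4-.4); T=lambda x,y:(t,215+(x-400)/4-.4,190+(y-305)/4-.4)
for k,(a,b) in {'green':((73,462),(504,367)),'grey':((313,484),(511,543))}.items():
    X,e=tri([S(*a),T(*b)]); print(k,X.round(4),np.round(e,4),onz(*S(*a),.026).round(4),onz(*T(*b),.026).round(4))
for p in((481,82),(739,86),(741,277),(479,270)):
    print(onz(t,320+(p[0]-400)/5-.4,200+p[1]/5-.4,.05).round(4))
print('orange',onz(t,131*1.28,190*1.28,.026),'bottle',onz(t,190*1.28,98*1.28,.06))
w=load('wrist0');o=observe();from scipy.spatial.transform import Rotation as Ro
print(Ro.from_rotvec(o['orientation']).as_matrix().round(3), (-w['R'].T@w['t']).round(3))
E
```

```text
arbtop [ 0.5162 -0.22    0.1168] [0.0006 0.0006]
flange [ 0.516  -0.2195  0.053 ] [0.0004 0.0004]
red [ 0.5495 -0.2703  0.0604] [0.0007 0.0007]
yel [ 0.479  -0.2668  0.0591] [0.0001 0.0001]
blue [ 0.5535 -0.1721  0.0587] [0.0004 0.0004]
white [ 0.4831 -0.169   0.0584] [0.0005 0.0005]
green [0.595  0.0612 0.0221] [0.0004 0.0004] [0.5942 0.0644 0.026 ] [0.5951 0.061  0.026 ]
grey [0.4891 0.0589 0.0229] [0.0006 0.0006] [0.4886 0.0614 0.026 ] [0.4899 0.0588 0.026 ]
[ 0.5631 -0.162   0.05  ]
[ 0.5584 -0.2825  0.05  ]
[ 0.4704 -0.2783  0.05  ]
[ 0.4764 -0.1573  0.05  ]
orange [0.5073926  0.23802877 0.026     ] bottle [0.78228243 0.04977004 0.06      ]
[[-0.954  0.3   -0.   ]
 [ 0.3    0.954 -0.001]
 [-0.    -0.002 -1.   ]] [0.111 0.619 0.373]
```

Heights check out: arbor top 0.117, flange about 0.054, burs about 0.06, drum top about 0.024. The block's yaw is about -2.6° and its centre is (0.516,-0.220). I'll close along the block's y (87.4°) throughout, first going above the green drum.

```bash
python3 -m handwheel '[[0.75,-0.99,0,0.25],[0.75,-0.99,0,0.25],[0.75,-0.99,0,0.25],[0.75,-0.99,0,0.25],[0.75,-0.99,0,0.25],[0.75,-0.99,0,0.25],[0.75,-0.99,0,0.25],[0.75,-0.99,0,0.25],[0.75,-0.99,0,0.25],[0.75,-0.99,0,0.25],[0.75,-0.99,0,0.25],[0.75,-0.99,0,0.25]]' 1
python3 -m handwheel '[[0.75,-0.99,0,0],[0.75,-0.99,0,0],[0.75,-0.99,0,0],[0.75,-0.99,0,0],[0.75,-0.99,0,0],[0.75,-0.99,0,0],[0.75,-0.99,-0.5,0],[0.75,-0.99,-0.5,0],[0.75,-0.99,-0.5,0],[0.75,-0.99,-0.5,0],[0.75,-0.99,-0.5,0],[0.75,-0.99,-0.5,0]]'
python3 -m handwheel '[[0.75,-0.99,-0.5,0],[0.75,-0.99,-0.5,0],[0.75,-0.99,-0.5,0],[0,0,0,0],[0,0,0,0],[0,0,0,0],[0,0,0,0]]'
python3 - <<'E'
from h import *
c=snap('wrist','w1'); cv2.imwrite('pics/w1.png',c['image'][...,::-1])
from scipy.spatial.transform import Rotation as Ro
o=observe(); print(o['eef_pos'],np.degrees(np.arctan2(*Ro.from_rotvec(o['orientation']).as_matrix()[1::-1,1])))
h=cv2.cvtColor(c['image'],cv2.COLOR_RGB2HSV);m=cv2.inRange(h,(45,100,30),(85,255,255));ys,xs=np.nonzero(m);print(xs.min(),xs.max(),ys.min(),ys.max())
print('pred',proj(c,[.595,.062,.026]),proj(c,[.595,.062,0]))
E
```

```text
clock: 1.15
eef_pos: [0.368, 0.3574, 0.2311]
orientation: [-0.066, -3.141, 0.0]
ft_force: [1.3, 0.7, 0.2]
grip_width: 0.0852
grasp_force: 0.0
clock: 2.15
eef_pos: [0.5479, 0.1199, 0.1706]
orientation: [-0.067, -3.14, 0.0]
ft_force: [1.1, 0.2, -0.0]
grip_width: 0.0857
grasp_force: 0.0
clock: 2.73
eef_pos: [0.5922, 0.0631, 0.1416]
orientation: [0.065, 3.141, 0.001]
ft_force: [-0.6, 0.6, 0.9]
grip_width: 0.0852
grasp_force: 0.0
[0.59227865 0.06314225 0.14170883] 87.65715407548556
230 270 168 212
pred [251.62482566 192.24061302] [251.6349939  184.18447961]
```

View pics/w1.png

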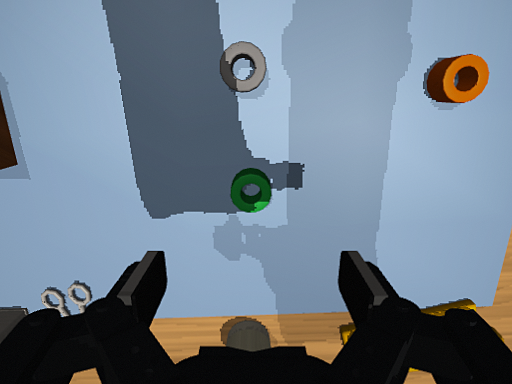

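The wrist view shows the green drum's top ring centred at about (251,191). The prediction was (251.6,192), so (0.595,0.062) holds within about 1.5 mm. Grey and orange are well clear of the fingers, so I'll descend and grip.

```bash
python3 -m handwheel '[[0.12,-0.05,-0.9,0],[0,0,-0.9,0],[0,0,-0.9,0],[0,0,-0.9,0],[0,0,-0.9,0],[0,0,-0.8,0],[0,0,-0.6,0],[0,0,-0.5,0],[0,0,-0.45,0],[0,0,0,0],[0,0,0,0]]' 1
python3 -m handwheel '[[0,0,0,0],[0,0,0,0],[0,0,0,0],[0,0,0,0],[0,0,0,0],[0,0,0,0],[0,0,0,0],[0,0,0,0],[0,0,0,0],[0,0,0,0],[0,0,0,0],[0,0,0,0]]' 0
```

```text
clock: 3.7
eef_pos: [0.5949, 0.0607, 0.0043]
orientation: [-0.067, -3.141, 0.0]
ft_force: [0.7, 0.4, 0.6]
grip_width: 0.0854
grasp_force: 0.0
clock: 4.7
eef_pos: [0.5955, 0.0606, 0.0053]
orientation: [0.068, 3.14, 0.001]
ft_force: [-0.7, 1.5, 6.0]
grip_width: 0.0364
grasp_force: 59.5
```

```bash
python3 -m handwheel '[[0,0,0.5,0],[0,0,0.9,0],[0,0,0.9,0],[0,0,0.9,0],[0,0,0.9,0],[0,0,0.9,0],[0,0,0.9,0],[0,0,0.9,0],[0,0,0.5,0],[0,0,0,0],[0,0,0,0]]'
python3 -m handwheel '[[-0.3,-0.9,0,0],[-0.3,-0.9,0,0],[-0.3,-0.9,0,0],[-0.3,-0.9,0,0],[-0.3,-0.9,0,0],[-0.3,-0.9,0,0],[-0.3,-0.9,0,0],[-0.3,-0.9,0,0],[-0.3,-0.9,0,0],[-0.3,-0.9,0,0],[-0.3,-0.9,0,0],[-0.3,-0.9,0,0]]'
python3 -m handwheel '[[-0.3,-0.9,0,0],[0,-0.9,0,0],[0,-0.9,0,0],[0,-0.3,0,0],[0,0,0,0],[0,0,0,0],[0,0,0,0],[0,0,0,0]]'
python3 - <<'E'
from h import *
o=observe();print(o['eef_pos'],o['grip_width'],o['ft_force'])
b=np.zeros((600,800,3),np.uint8)
w=snap('wrist','w2');s=snap('side','s2');t=snap('top','t2')
k=cv2.INTER_CUBIC
b[:300,:400]=cv2.resize(w['image'],(400,300));b[300:,:400]=cv2.resize(w['image'][200:320,176:336],(400,300),interpolation=k)
b[:300,400:]=cv2.resize(s['image'][60:180,250:410],(400,300),interpolation=k)
b[300:,400:]=cv2.resize(t['image'][180:300,290:450],(400,300),interpolation=k)
cv2.imwrite('pics/c2.png',b[...,::-1])
E
```

```text
clock: 5.62
eef_pos: [0.595, 0.0606, 0.1505]
orientation: [0.067, 3.14, 0.0]
ft_force: [-0.3, -0.3, -0.7]
grip_width: 0.0363
grasp_force: 59.9
clock: 6.62
eef_pos: [0.5216, -0.156, 0.1487]
orientation: [-0.067, -3.138, -0.0]
ft_force: [0.0, -1.6, -0.5]
grip_width: 0.0361
grasp_force: 60.0
clock: 7.28
eef_pos: [0.5172, -0.2138, 0.15]
orientation: [-0.064, -3.14, -0.001]
ft_force: [0.0, -0.3, -0.3]
grip_width: 0.0366
grasp_force: 60.0
[ 0.51720864 -0.21379478  0.14996653] 0.03662263618374984 [ 0.00055455 -0.33161749 -0.26677245]
```

View pics/c2.png

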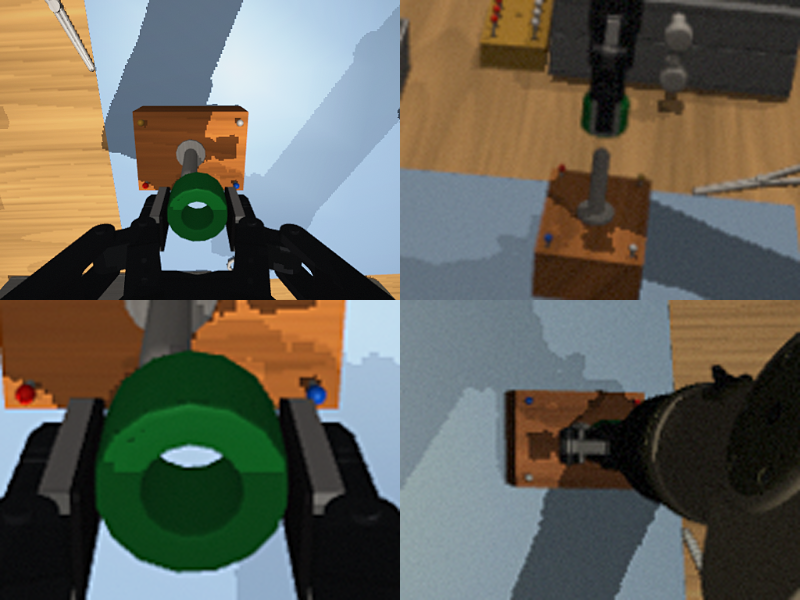

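In the wrist view the drum is held level between the pads, with its top ring centre at crop (192,488), i.e. px (252.6,275). The arbor flange centre is at about (243,196). The side view shows the drum above and slightly to +y of the arbor. I'll compute the offsets.

```bash
python3 - <<'E'
from h import *
w=load('w2');o=observe();print(o['eef_pos'])
for z in(.166,.1707,.174): print(onz(w,252.6,275,z).round(4))
D=onz(w,252.6,275,.1707)
print('bore bottom proj',proj(w,[D[0],D[1],.145]))
im=w['image'];h=cv2.cvtColor(im,cv2.COLOR_RGB2HSV)
m=cv2.inRange(h,(45,100,20),(85,255,255));ys,xs=np.nonzero(m);print('green',xs.min(),xs.max(),ys.min(),ys.max())
# model outline: extents of the drum with centre D
a=np.linspace(0,2*np.pi,90)
P=np.array([proj(w,[D[0]+.019*np.cos(q),D[1]+.019*np.sin(q),z]) for q in a for z in(.1447,.1707)]);print(P.min(0),P.max(0))
F=np.array([proj(w,[.516+.016*np.cos(q),-.2198+.016*np.sin(q),.055]) for q in a]);print('flange pred',F.min(0),F.max(0),'arbtop pred',proj(w,[.516,-.2198,.117]))
c=cv2.resize(im[165:245,195:295],(800,640),interpolation=cv2.INTER_CUBIC)[:600];cv2.imwrite('pics/fl.png',c[...,::-1])
E
```

```text
[ 0.5171702  -0.21447761  0.15026951]
[ 0.5201 -0.2143  0.166 ]
[ 0.517  -0.2142  0.1707]
[ 0.5148 -0.2141  0.174 ]
bore bottom proj [252.4791967  248.51626788]
green 214 291 220 308
[211.98578379 216.21862828] [293.21492143 308.67775345]
flange pred [226.28260704 176.96079001] [264.70171152 213.42542984] arbtop pred [243.55798179 226.22514478]
```

View pics/fl.png

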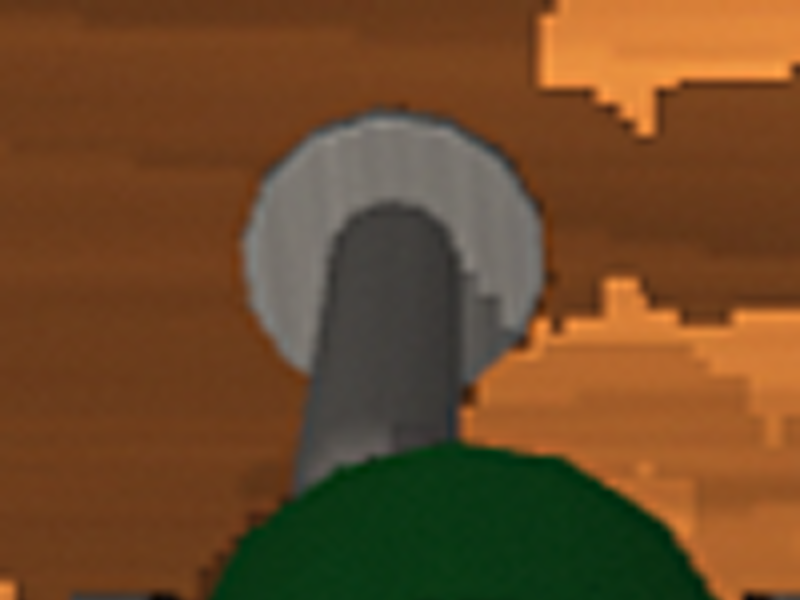

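The flange in the wrist crop is centred at px (243.8,~197). The wrist-frame arbor is at about (0.5172,-0.2211) and the held drum at (0.5175,-0.2142). So I need dy of about -6.5 mm and dx of about -0.7 mm. I'll lower with force checks.

```bash
python3 -m handwheel '[[-0.04,-0.32,0,0],[0,0,0,0],[0,0,0,0],[0,0,-0.4,0],[0,0,-0.4,0],[0,0,-0.3,0],[0,0,-0.2,0],[0,0,-0.2,0],[0,0,-0.2,0],[0,0,-0.2,0],[0,0,0,0],[0,0,0,0]]'
python3 - <<'E'
from h import *
o=observe();print(o['eef_pos'],o['ft_force'],o['ft_torque'])
w=snap('wrist','w3');s=snap('side','s3')
b=np.hstack([cv2.resize(w['image'][160:340,166:346],(400,400)),cv2.resize(s['image'][80:180,290:390],(400,400),interpolation=cv2.INTER_CUBIC)])
cv2.imwrite('pics/c3.png',b[...,::-1])
E
```

```text
clock: 8.43
eef_pos: [0.5161, -0.2218, 0.1121]
orientation: [-0.067, -3.141, 0.0]
ft_force: [-0.2, 0.6, -0.8]
grip_width: 0.036
grasp_force: 60.0
[ 0.51605265 -0.22176342  0.11212586] [-0.22436997  0.64039688 -0.75091513] [ 0.04731564  0.04491947 -0.06529458]
```

View pics/c3.png

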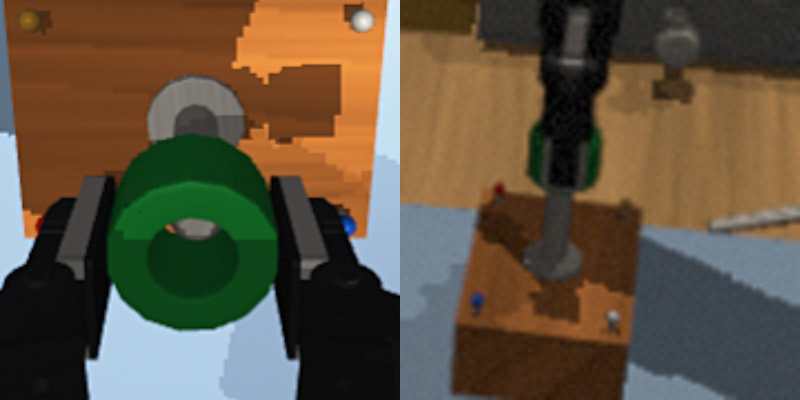

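Steel shaft is visible inside the bore and no force has built up, so the drum is on the taper end. Continuing down.

```bash
python3 -m handwheel '[[0,0,-0.3,0],[0,0,-0.3,0],[0,0,-0.3,0],[0,0,-0.3,0],[0,0,-0.3,0],[0,0,-0.3,0],[0,0,-0.3,0],[0,0,-0.2,0],[0,0,0,0],[0,0,0,0]]'
python3 -m handwheel '[[0,0,-0.1,0],[0,0,-0.1,0],[0,0,-0.05,0],[0,0,0,0],[0,0,0,0]]'
```

```text
clock: 9.37
eef_pos: [0.516, -0.2218, 0.066]
orientation: [-0.068, -3.14, 0.0]
ft_force: [0.9, -0.5, -1.1]
grip_width: 0.0363
grasp_force: 60.0
clock: 9.78
eef_pos: [0.5161, -0.2218, 0.0613]
orientation: [-0.067, -3.141, 0.0]
ft_force: [0.5, 0.3, 0.8]
grip_width: 0.0365
grasp_force: 60.0
```

```bash
python3 -m handwheel '[[0,0,0,0],[0,0,0,0],[0,0,0,0],[0,0,0,0],[0,0,0,0],[0,0,0,0],[0,0,0,0],[0,0,0,0]]' 1
python3 -m handwheel '[[0,0,0.3,0],[0,0,0.3,0],[0,0,0.3,0],[0,0,0.4,0],[0,0,0,0],[0,0,0,0]]'
python3 - <<'E'
from h import *
w=snap('wrist','w4');s=snap('side','s4')
b=np.hstack([cv2.resize(w['image'][130:330,156:356],(400,400)),cv2.resize(s['image'][80:180,290:390],(400,400),interpolation=cv2.INTER_CUBIC)])
cv2.imwrite('pics/c4.png',b[...,::-1])
E
```

```text
clock: 10.45
eef_pos: [0.5161, -0.2218, 0.0613]
orientation: [-0.067, -3.141, 0.0]
ft_force: [1.1, -0.4, 0.3]
grip_width: 0.0855
grasp_force: 0.0
clock: 10.95
eef_pos: [0.5167, -0.222, 0.0882]
orientation: [0.067, 3.139, -0.001]
ft_force: [0.3, 0.5, 0.2]
grip_width: 0.0855
grasp_force: 0.0
```

View pics/c4.png

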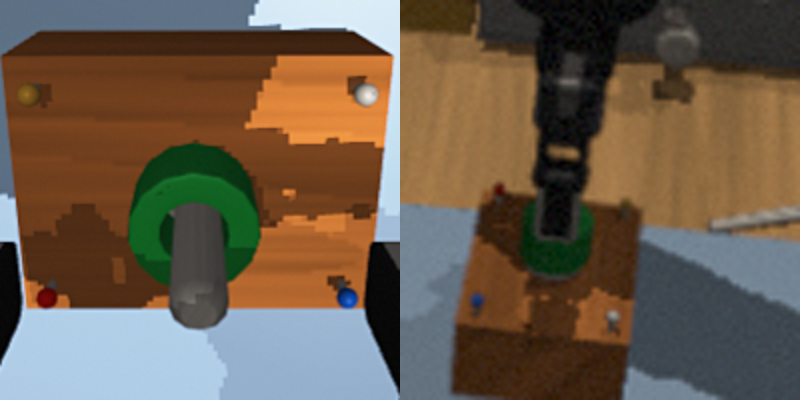

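The drum is seated on the flange with the shaft standing centrally between the open fingers. Now I'll grip the shaft and draw it up.

```bash
python3 -m handwheel '[[0,0,0,0],[0,0,0,0],[0,0,0,0],[0,0,0,0],[0,0,0,0],[0,0,0,0],[0,0,0,0],[0,0,0,0],[0,0,0,0],[0,0,0,0],[0,0,0,0],[0,0,0,0]]' 0
python3 -m handwheel '[[0,0,0.2,0],[0,0,0.4,0],[0,0,0.5,0],[0,0,0.5,0],[0,0,0.5,0],[0,0,0.5,0],[0,0,0.4,0],[0,0,0.3,0],[0,0,0.2,0],[0,0,0,0],[0,0,0,0],[0,0,0,0]]'
```

```text
clock: 12.05
eef_pos: [0.5161, -0.2218, 0.0872]
orientation: [-0.067, -3.141, 0.0]
ft_force: [0.9, -0.1, -0.8]
grip_width: 0.012
grasp_force: 58.4
clock: 13.05
eef_pos: [0.5158, -0.2216, 0.1567]
orientation: [-0.067, -3.14, -0.0]
ft_force: [0.2, -1.2, -2.9]
grip_width: 0.0117
grasp_force: 58.4
```

```bash
python3 - <<'E'
from h import *
w=snap('wrist','w5');s=snap('side','s5');t=snap('top','t5')
k=cv2.INTER_CUBIC
b=np.hstack([cv2.resize(w['image'][100:350,131:381],(400,400)),cv2.resize(s['image'][60:160,290:390],(400,400),interpolation=k)])
cv2.imwrite('pics/c5.png',b[...,::-1])
E
```

```text
(no output)
```

View pics/c5.png

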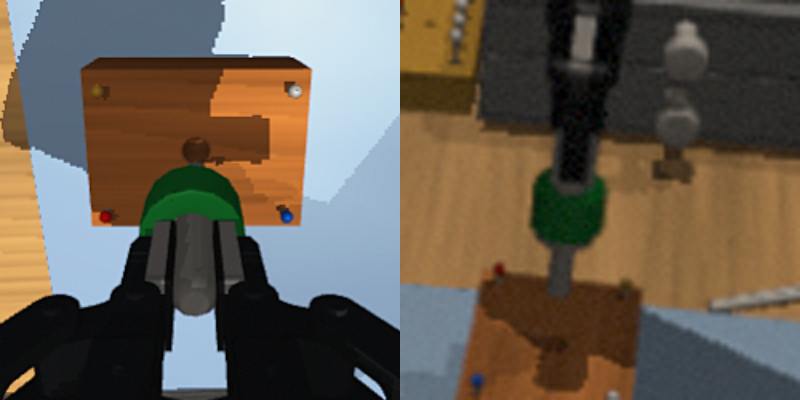

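The arbor is out of the block with the drum still against the flange, and its lower end is about 83 mm up. The moves can't tip the tool, so I'll lean the arbor by pivoting it in the pads. I'll bring the shank beside the block's near face, then roll it against that top edge.

```bash
python3 -m handwheel '[[-0.4,0,0,0],[-0.6,0,0,0],[-0.7,0,0,0],[-0.7,0,0,0],[-0.5,0,0,0],[-0.35,0,0,0],[0,0,0,0],[0,0,0,0]]' 0
python3 -m handwheel '[[0,0,-0.3,0],[0,0,-0.4,0],[0,0,-0.5,0],[0,0,-0.5,0],[0,0,-0.4,0],[0,0,-0.2,0],[0,0,0,0],[0,0,0,0]]'
python3 -m handwheel '[[0.2,0,0,0],[0.2,0,0,0],[0.2,0,0,0],[0.15,0,0,0],[0.15,0,0,0],[0.15,0,0,0],[0,0,0,0]]'
```

```text
clock: 13.87
eef_pos: [0.4513, -0.2217, 0.1575]
orientation: [0.067, 3.14, 0.0]
ft_force: [-0.6, 0.4, -0.9]
grip_width: 0.0123
grasp_force: 58.6
clock: 14.53
eef_pos: [0.451, -0.2219, 0.111]
orientation: [-0.068, -3.14, 0.0]
ft_force: [0.5, -0.2, -2.1]
grip_width: 0.0119
grasp_force: 58.6
clock: 15.12
eef_pos: [0.4711, -0.2218, 0.1109]
orientation: [-0.068, -3.138, -0.001]
ft_force: [-4.6, 0.5, 1.6]
grip_width: 0.0119
grasp_force: 58.9
```

```bash
python3 -m handwheel '[[0.2,0,-0.01,0],[0.2,0,-0.01,0],[0.2,0,-0.02,0],[0.17,0,-0.02,0],[0,0,0,0]]'
python3 -m handwheel '[[0.2,0,-0.05,0],[0.2,0,-0.06,0],[0.2,0,-0.06,0],[0.2,0,-0.07,0],[0.17,0,-0.08,0],[0,0,0,0]]'
python3 - <<'E'
from h import *
s=snap('side','s6');w=snap('wrist','w6')
b=np.hstack([cv2.resize(w['image'][100:350,131:381],(400,400)),cv2.resize(s['image'][60:160,290:390],(400,400),interpolation=cv2.INTER_CUBIC)])
cv2.imwrite('pics/c6.png',b[...,::-1]); print(observe()['ft_force'])
E
```

```text
clock: 15.53
eef_pos: [0.4864, -0.222, 0.1096]
orientation: [-0.068, -3.137, -0.0]
ft_force: [-6.5, -0.8, 2.1]
grip_width: 0.0117
grasp_force: 59.0
clock: 16.03
eef_pos: [0.5064, -0.2225, 0.1036]
orientation: [-0.068, -3.139, 0.001]
ft_force: [-5.3, -1.4, 4.6]
grip_width: 0.012
grasp_force: 59.7
[-5.05020414 -1.46596849  3.71556166]
```

View pics/c6.png

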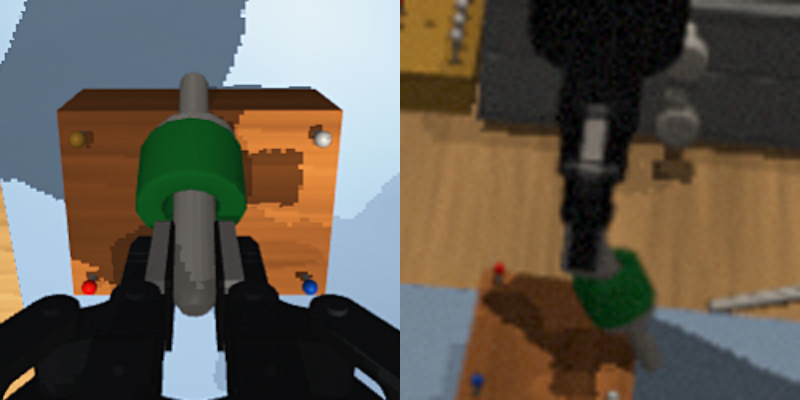

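The shank end is resting against the block's near edge, and the arbor is leaning about 30° in the side view with the drum still on the flange. I'll continue to about 47°.

```bash
python3 -m handwheel '[[0.2,0,-0.1,0],[0.2,0,-0.11,0],[0.2,0,-0.13,0],[0.2,0,-0.15,0],[0.15,0,-0.13,0],[0,0,0,0],[0,0,0,0]]'
python3 -m handwheel '[[0,0,0.3,0],[0,0,0.5,0],[0,0,0.7,0],[0,0,0.8,0],[0,0,0.8,0],[0,0,0.8,0],[0,0,0.8,0],[0,0,0.7,0],[0,0,0.5,0],[0,0,0.3,0],[0,0,0,0],[0,0,0,0]]'
python3 - <<'E'
from h import *
s=snap('side','s7');w=snap('wrist','w7')
b=np.hstack([cv2.resize(w['image'][100:350,131:381],(400,400)),cv2.resize(s['image'][0:150,260:410],(400,400),interpolation=cv2.INTER_CUBIC)])
cv2.imwrite('pics/c7.png',b[...,::-1]); print(observe()['ft_force'],observe()['eef_pos'])
E
```

```text
clock: 16.72
eef_pos: [0.526, -0.222, 0.0912]
orientation: [-0.067, -3.141, 0.001]
ft_force: [-2.9, -0.5, 1.7]
grip_width: 0.012
grasp_force: 58.5
clock: 17.72
eef_pos: [0.526, -0.2216, 0.2152]
orientation: [0.067, 3.141, 0.0]
ft_force: [0.2, -0.6, -2.6]
grip_width: 0.0119
grasp_force: 58.7
[-0.03809898 -0.07596896 -2.13420262] [ 0.52553128 -0.22145111  0.21431619]
```

View pics/c7.png

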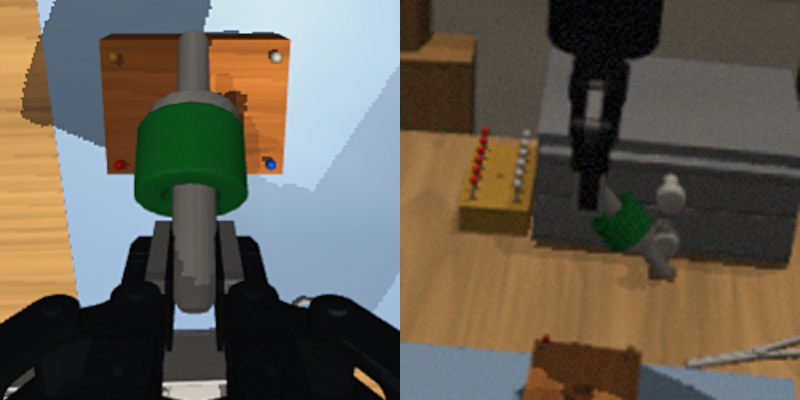

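The arbor hangs leaning with the drum on the flange, clear of the block. The lower end is at side px (357.5,101) and wrist px (252,121). I'll check the angle and height by triangulation.

```bash
python3 - <<'E'
from h import *
s=load('s7');w=load('w7')
E,e=tri([(s,357.3,101.),(w,252.,122.)]);P=observe()['eef_pos']+[0,0,.0187]
print(E.round(4),np.round(e,4)); d=P-E; print(np.linalg.norm(d),np.degrees(np.arccos(d[2]/np.linalg.norm(d))))
# predicted side direction of the axis per lean angle, vs drum centre seen near side px (260+223*.375, 223*.375)
for a in(35,40,45,50,55):
    u=np.array([-np.sin(np.radians(a)),0,-np.cos(np.radians(a))]); p0,p1=proj(s,P+u*.039),proj(s,P+u*.09); print(a,p0.round(1),p1.round(1),proj(w,P+u*.09).round(1),(P+u*.093)[2].round(3))
t=load('top0')
T=eyes.read_camera('top')['image']; print('drums diff', [int(np.abs(T[y-8:y+9,x-8:x+9].astype(int)-t['image'][y-8:y+9,x-8:x+9]).mean()) for x,y in((242,249),(168,243),(243,126))])
print(observe()['joint_velocities'].round(3))
E
```

```text
[ 0.4638 -0.2197  0.1665] [0.0026 0.0026]
0.09075818923759243 42.90728700635809
35 [340.4  83.9] [353.1 103.4] [249.7 141.1] 0.157
40 [341.9  83.1] [356.5 101.7] [249.2 132.3] 0.162
45 [343.3  82.2] [359.7  99.7] [248.7 123.7] 0.167
50 [344.6  81.2] [362.7  97.5] [248.1 115.3] 0.173
55 [345.8  80.1] [365.5  95. ] [247.6 107.2] 0.18
drums diff [8, 7, 6]
[ 0.     0.002 -0.    -0.003  0.001  0.003  0.001]
```

The lean is about 43–45°, the lower end is about 0.165 m up, and the arm is still. Handing in.

```bash
python3 -c "
from station import sign_off; print(sign_off())"
```

```text
the job is handed in; nothing more can be done
None
```

The job is handed in, though the judge returned no verdict: the green drum is on the flange, and the arbor is out of the block, held still at about 43–45° with its lower end about 16 cm above the bench. I kept the gripper clear of the orange drum, grey drum and oil bottle, but did not measure their final positions.

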